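# Put the walnuts away in the pantry canister

## Robot

A 7-joint arm with a two-finger parallel gripper is mounted at the origin on the work surface. World frame = base frame: x ahead of the robot, y to its left, z up, the work surface at z = 0. Lengths are in m, angles in rad, forces in N, time in s.
With the tool pointing down it reaches from about 0.4 to 0.925 m from the base axis. Payload 5.6 kg.
Tool frame: the origin (TCP) lies at the very end of the fingers, on their centre line; the grasp point (between the pads) lies 19 mm behind it; z points along the fingers, y is the line along which they close (so a half turn about z gives the same grasp; the last joint's range is limited). The gripper opens to 85 mm and grips with 20 to 120 N. Pads are 22 mm wide; open, the fingers measure 114 mm over their backs; the gripper's body (76 mm by 85 mm) begins 54 mm behind the grasp point. The pads swing forward as they close: fully open they stand 13 mm farther back than shut.
Start: joints at [1.273, 0.468, -0.012, 1.603, 0.006, 1.071, -0.056], TCP at [0.164, -0.629, 0.231] pointing down, gripper open.
Joint ranges: [-2.53, 2.53], [-0.31, 2.02], [-1.57, 1.55], [0.28, 2.44], [-1.29, 4.43], [0.15, 1.84], [-2.92, 2.92]. Speed limits (rad/s): [2.57, 2.57, 3.14, 3.14, 3.14, 3.14, 3.14].

## Interface

Orientations are given as [roll, pitch, yaw] about the fixed x, y, z axes, in that order (R = Rz(yaw) Ry(pitch) Rx(roll)).
In Python, from rig import r, eyes gives the robot as it stands. The module is installed in compiled form; this text tells all that it offers. Calls block until the motion is done:
- r.goto(position, orientation): joint-space move of the TCP to a pose.
- r.move_l(position, frame=None, vel=0.15, force_limit=None): straight line of the TCP; frame=None keeps the orientation; vel is the mean speed in m/s. With force_limit (N) it stops when the force on the tool has changed by that much, and returns True; else False.
- r.goto_joints(angles): joint-space move.
- r.move_gripper(opening, newtons=None): opening from 0.0 (shut) to 1.0 (fully open); newtons is the grip in N (None keeps the last); returns when the fingers have stopped.
- r.wait(seconds).
- r.ik(position, orientation): joint angles nearest the present ones, or None.
- r.read_state(): the state.
- eyes.capture(name): name is "side" or "top" or "wrist"; returns a dict with "frame" (480x640x3 uint8, red, green, blue), "z_map" (480x640 float32, m along the optical axis (not along the pixel's ray), 0 where there is no reading), "vertical_fov" (degrees; the focal length in pixels is half the picture's height over the tangent of half this angle, whatever the lens; pixels are square), "cx", "cy" (the principal point, pixels), "view" (4x4, takes a point from world to camera coordinates); the wrist camera has in their place "hand_eye" (4x4, takes a point from camera to tool coordinates, whose origin is the TCP and whose axes are the flange's). Camera axes: x right, y up, looking along -z (the intrinsics and any distortion apply to the point x, -y, -z); pixel columns grow to the right and rows downward; lengths in m; the calibration is good to about 2 mm. The wrist camera is an equidistant fisheye: a pixel r from the principal point sees the ray r / f radians off the axis. A picture is of the moment at which its call begins: read the wrist's pose just before it.
A pose or a line that the arm cannot do raises r.Unreachable and nothing moves.
- r.job_done(): hands the job in; it is judged then, once.
The state is a dict: "time": time; "joint_pos": joint angles; "dq": joint speeds; "joint_efforts": joint torques, N m; "eef_pos": TCP position; "tool_rot": TCP orientation; "wrist_force": force on the tool from outside, world axes, zero at the start; "ft_torque": the same for the moment, N m; "width": opening from 0.0 (shut) to 1.0 (fully open); "grasp_force": force on a finger pad.
Only numpy, scipy, OpenCV 4.12 (cv2) and the standard library are available. Lean on these libraries where they do the work, as an engineer would, in place of code of your own. Each camera call takes 0.05 s, during which the arm holds its last target. There are 200 camera calls.

## Task

Tip the walnuts out of the red pan into the square blue canister and stand the empty pan upright again with its base wholly on the cork mat. Then close the canister with the lid that matches its square mouth: lower it in gently, without dropping it, until it lies fully down in its recess, flush with the rim. Leave the round lid, the jar, the bottle and the can where they are.

Things in the scene. Friction and masses are not known exactly. Their poses are not given: they have to be found in the camera images.
- canister: Square blue stoneware canister, open on top, fixed; outside 140 x 140 x 95 mm high, walls and floor 8 mm. Its mouth is a square recess 124 x 124 mm, 12 mm deep, above a white ledge 10 mm wide, 83 mm above the table, on which the lid rests; opening inside the ledge 104 x 104 mm. Origin: centre of the underside; x and y along the sides, z up
- canister_seat (a point): Centre of the canister's lid recess at the height of the ledge, 83 mm above the canister's underside and 12 mm below its rim; axes as the canister's
- pan: Small red pan, an open flared round vessel: base diameter 76 mm, rim 100 mm, height 60 mm, wall 4 mm. Straight black handle along +x, level, 45 to 125 mm from the vessel axis, 20 mm wide (y), 14 mm thick (43 to 57 mm above the underside). 160 g. Starts on the cork mat, holding the walnuts. Origin: centre of the underside; z up out of the mouth
- pan_grip (a point): Middle of the pan's handle: 85 mm along +x from the vessel's axis and 50 mm above its underside; axes as the pan's
- mat: Round cork mat, diameter 130 mm, 5 mm thick, fixed to the table. Origin: centre of its underside
- square_lid: Square light wooden lid 120 x 120 x 12 mm with a dark bar grip on top: bar 60 mm long (x), 18 mm wide (y), from 12 to 42 mm above the underside. 160 g. Lies flat on the table. Origin: centre of the underside; x along the bar, z up
- round_lid: Round light wooden lid, diameter 134 mm, 12 mm thick, with the same bar grip (60 x 18 mm, up to 42 mm high); it belongs elsewhere. Origin: centre of the underside; x along the bar
- walnut0: A walnut, 34 x 28 x 28 mm, 12 g, one of three in the pan. Origin: its centre; x along its length
- walnut1: A walnut, 34 x 28 x 28 mm, 12 g, one of three in the pan. Origin: its centre; x along its length
- walnut2: A walnut, 34 x 28 x 28 mm, 12 g, one of three in the pan. Origin: its centre; x along its length
- jar: Green glass jar with yellow cap, diameter 72 mm, 110 mm high; bystander. Origin: centre of the underside
- bottle: Amber bottle with red cap, diameter 68 mm, 220 mm high; bystander. Origin: centre of the underside
- can: Steel can with green label, diameter 74 mm, 100 mm high; bystander. Origin: centre of the underside

How it is judged:
By the outcome, as a careful person would: the job done as asked, in the order asked, and still so for the second after the job is handed in, with the robot touching nothing.
It also fails if it takes over 72 s, if anything falls off the work surface, if the arm or the gripper's body presses on something with over 40 N, if the wrist force passes 120 N, or if a joint passes its speed limit or range.

## Working session

There is one attempt and no reset: what is moved stays moved. The work goes in short steps, each a Python script; the robot and the scene stay as the last script left them, time stands still between calls to the robot, and variables do not carry over. Pictures are saved under pics/ and viewed, at most 10 in all, crops included, and the job is handed in when it is done.

```bash
mkdir -p pics; cat > h.py <<'E'
import numpy as np, cv2
from rig import r, eyes
def cloud(c):
    z=c["z_map"]; f=240/np.tan(np.radians(c["vertical_fov"])/2)
    v,u=np.mgrid[0:480,0:640]
    P=np.stack([(u-c["cx"])/f*z,-(v-c["cy"])/f*z,-z,np.ones_like(z)],-1)
    W=P@np.linalg.inv(c["view"]).T
    W[z==0]=np.nan
    return W[...,:3]
E
python3 - <<'E'
from h import *
s=r.read_state(); print(s)
for n in("top","side"):
    c=eyes.capture(n); np.savez("pics/%s0.npz"%n,**c); cv2.imwrite("pics/%s0.png"%n,c["frame"][...,::-1])
    print(n,{k:v for k,v in c.items() if k not in("frame","z_map")}, (c["z_map"]>0).mean())
E
```

```text
{'time': 0.0, 'joint_pos': array([ 1.2729751 ,  0.46836926, -0.01156874,  1.60366415,  0.00598093,
        1.07139347, -0.05628283]), 'dq': array([ 0.00138188,  0.00063332,  0.0013654 , -0.00220631, -0.00177667,
        0.00037789, -0.00243461]), 'joint_efforts': array([ 4.14222932e-04, -5.32380724e+01,  2.17504939e-02, -2.51301652e+01,
        1.13571776e-02,  7.85567070e-03, -5.04591142e-06]), 'eef_pos': array([ 0.16361944, -0.6284744 ,  0.23032667]), 'tool_rot': array([-3.13979699e+00,  1.24099857e-04,  2.54735180e-01]), 'wrist_force': array([ 0.53445085, -0.16576223, -0.33153439]), 'ft_torque': array([ 0.01650379,  0.03254677, -0.00434922]), 'grasp_force': 0.0, 'width': 0.9964924493773489}
top {'vertical_fov': 45.913734027323876, 'cx': 327.21575419012294, 'cy': 243.1001972682999, 'view': array([[-0.00921297, -0.99984168,  0.01522281, -0.07206904],
       [ 0.98508371, -0.00645894,  0.17195455, -0.61002175],
       [-0.17182901,  0.01657995,  0.98498726, -1.18607592],
       [ 0.        ,  0.        ,  0.        ,  1.        ]])} 0.9959993489583333
side {'vertical_fov': 55.03724321135105, 'cx': 327.1060622912398, 'cy': 238.5034541427328, 'view': array([[ 0.99968072, -0.0247434 , -0.00512037, -0.57213504],
       [ 0.02158634,  0.73098673,  0.68205017, -0.02745773],
       [-0.01313332, -0.68194294,  0.73128746, -0.99439148],
       [ 0.        ,  0.        ,  0.        ,  1.        ]])} 0.99607421875
```

View pics/top0.png

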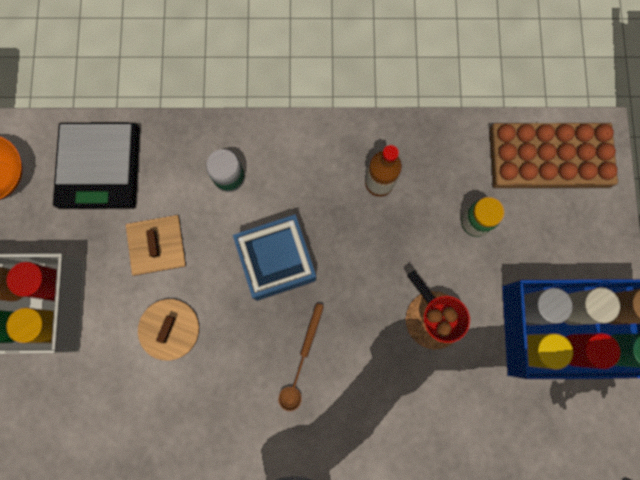

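View pics/side0.png

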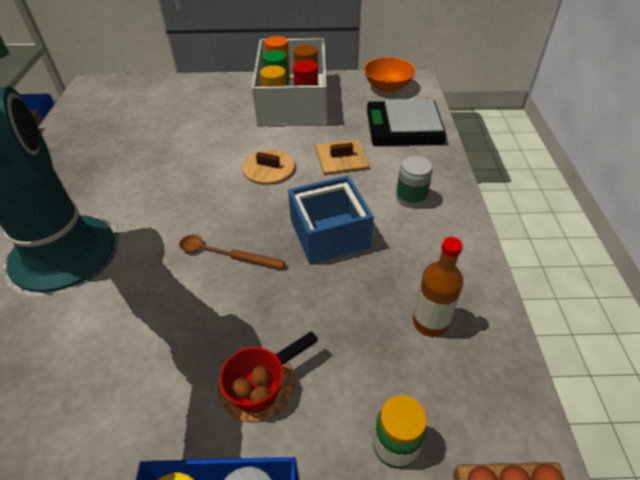

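The top view shows the pan at (445,318) with its handle running to (410,268), the canister at (275,256), the square lid at (155,244) with its bar at (153,242), and the mat at about (433,320). The side view agrees. Next I'll measure these.

```bash
python3 - <<'E'
from h import *
for n in("top","side"):
    c=dict(np.load("pics/%s0.npz"%n)); W=cloud(c); hsv=cv2.cvtColor(c["frame"],cv2.COLOR_RGB2HSV)
    H,S,V=[hsv[...,i].astype(int) for i in range(3)]; x,y,z=W[...,0],W[...,1],W[...,2]
    def box(x0,x1,y0,y1): return (x>x0)&(x<x1)&(y>y0)&(y<y1)
    def rect(m,l):
        p=W[m][:,:2].astype(np.float32); q=cv2.minAreaRect(p*1000); print(n,l,m.sum(),'rect',np.round(q[0],1),np.round(q[1],1),round(q[2],1),'z',np.round(np.nanpercentile(z[m],[5,50,95]),4))
    tab=box(.3,.5,-.05,.1); print(n,'table z',np.nanmedian(z[tab]))
    # canister
    if n=="top": reg=lambda u0,u1,v0,v1:(lambda m:(m.__setitem__((slice(v0,v1),slice(u0,u1)),True),m)[1])(np.zeros((480,640),bool))
    can=reg(225,325,205,305) if n=="top" else reg(280,380,170,265)
    rect(can&(z>.088)&(z<.102),'rim')
    rect(can&(z>.078)&(z<.088)&(S<80),'ledge')
    pan=reg(395,480,255,365) if n=="top" else reg(205,325,325,425)
    m=pan&(z>.054)&((H<6)|(H>174))&(S>150); 
    p=W[m&(z>.058)][:,:2]; rect(m&(z>.058),'panrim')
    (e)=cv2.minEnclosingCircle((p*1000).astype(np.float32)); print('circ',e)
    h=pan&(V<60)&(z>.05)&(z<.075); h=cv2.morphologyEx(h.astype(np.uint8),cv2.MORPH_OPEN,np.ones((2,2)))>0
    rect(h,'handle')
    mt=pan&(z>.001)&(z<.012)&(S>70); rect(mt,'mat'); e=cv2.minEnclosingCircle((W[mt][:,:2]*1000).astype(np.float32)); print('circ',e)
    nut=pan&(z>.02)&(z<.056)&(H>6)&(H<25)
    if nut.any(): print('nut z',np.nanpercentile(z[nut],[50,99]))
    L=reg(115,195,205,285) if n=="top" else reg(310,375,130,178)
    rect(L&(z>.006)&(z<.018),'lid'); rect(L&(z>.036),'bar')
    R=reg(130,208,290,368) if n=="top" else reg(238,300,145,188)
    rect(R&(z>.006)&(z<.018),'rlid')
    for l,a in (("jar",(455,515,185,245)),("bot",(360,405,140,200)),("can",(200,250,140,195))) if n=="top" else (): rect(reg(*a)&(z>.03),l)
E
```

```text
top table z 0.0006763059930161575
top rim 1054 rect [576.6  36.6] [141.5 140.2] 18.1 z [0.0896 0.095  0.0988]
top ledge 1010 rect [577.5  36.8] [124.4 124.3] 18.1 z [0.0796 0.0833 0.087 ]
top panrim 328 rect [ 442.6 -328.5] [97.2 97.2] 89.5 z [0.0591 0.0643 0.0689]
circ ((443.2690124511719, -327.84259033203125), 51.024078369140625)
top handle 318 rect [ 514.3 -284.4] [73.5 33.4] 36.5 z [0.0575 0.0621 0.0665]
top mat 1309 rect [ 444.2 -322.5] [128.3 145.8] 13.6 z [0.002  0.0059 0.0109]
circ ((444.6363525390625, -321.4626770019531), 74.1987533569336)
nut z [0.03449529 0.05502079]
top lid 2567 rect [617.9 314.1] [186.4 174.3] 3.0 z [0.0076 0.0122 0.0161]
top bar 234 rect [651.9 334.9] [146.7  38.4] 34.8 z [0.0376 0.042  0.0459]
top rlid 2637 rect [429.6 275.6] [163.9 167.8] 89.7 z [0.008  0.0122 0.0161]
top jar 1168 rect [ 696.9 -436.2] [ 70.7 145.1] 61.1 z [0.0392 0.1079 0.1132]
top bot 1281 rect [ 754.7 -198. ] [68.1 63.2] 70.8 z [0.0485 0.1455 0.2212]
top can 1142 rect [772.2 146.4] [71.1 72.3] 85.4 z [0.0433 0.0985 0.1032]
side table z 7.728074946644625e-07
side rim 1060 rect [579.1  36.1] [141.7 145.1] 18.3 z [0.0889 0.0941 0.0965]
side ledge 638 rect [579.6  32.1] [131.5 143.5] 21.3 z [0.0792 0.0827 0.0857]
side panrim 689 rect [ 444.4 -330.3] [97.4 99.4] 2.8 z [0.059  0.0642 0.0666]
circ ((445.6872863769531, -328.929931640625), 51.06282043457031)
side handle 533 rect [ 479.7 -296.2] [179.4  33. ] 31.1 z [0.0302 0.0613 0.0638]
side mat 1639 rect [ 440.1 -312.9] [127.9 141.8] 47.3 z [0.0026 0.0055 0.011 ]
circ ((441.8209533691406, -310.3182067871094), 71.7549057006836)
nut z [0.0348454  0.05502565]
side lid 1112 rect [636.2 328.6] [164.7 155.7] 10.8 z [0.0082 0.0114 0.0144]
side bar 146 rect [623.  217.5] [ 59.  204.7] 3.6 z [0.0368 0.0412 0.0951]
side rlid 1122 rect [429.  270.8] [131.  134.7] 1.7 z [0.0085 0.0113 0.0141]
```

```bash
cat >> h.py <<'E'
from scipy.spatial.transform import Rotation as Ro
def comp(m):
    n,l,s,_=cv2.connectedComponentsWithStats(m.astype(np.uint8),connectivity=4); return l==1+np.argmax(s[1:,4])
def rpy(R): return Ro.from_matrix(R).as_euler('xyz')
def tool(o,psi,T,a,flip,gx=.085):
    """TCP pose holding a pan whose origin is o, handle heading psi, tilted T (handle up), approach elevation a"""
    P=Ro.from_euler('z',psi).as_matrix()@Ro.from_euler('y',-T).as_matrix()
    z=np.array([-np.cos(a),0,-np.sin(a)]); y=np.array([0,1.,0])*flip
    R=P@np.stack([np.cross(y,z),y,z],1)
    return np.array(o)+P@[gx,0,.050]+.019*R[:,2], rpy(R)
def from_lip(L,psi,T):
    P=Ro.from_euler('z',psi).as_matrix()@Ro.from_euler('y',-T).as_matrix()
    return np.array(L)-P@[-.05,0,.06]
E
python3 - <<'E'
from h import *
for n in("top","side"):
    c=dict(np.load("pics/%s0.npz"%n)); W=cloud(c); hsv=cv2.cvtColor(c["frame"],cv2.COLOR_RGB2HSV)
    H,S,V=[hsv[...,i].astype(int) for i in range(3)]; z=W[...,2]
    def R(u0,u1,v0,v1): m=np.zeros((480,640),bool); m[v0:v1,u0:u1]=1; return m
    # colour outline -> ray cast on plane
    f=240/np.tan(np.radians(c["vertical_fov"])/2); M=np.linalg.inv(c["view"])
    def cast(uv,h):
        uv=np.asarray(uv,float).reshape(-1,2); d=np.c_[(uv[:,0]-c["cx"])/f,-(uv[:,1]-c["cy"])/f,-np.ones(len(uv))]@M[:3,:3].T; o=M[:3,3]
        return o[:2]+d[:,:2]*((h-o[2])/d[:,2])[:,None]
    def outl(m,h):
        cs,_=cv2.findContours(comp(m).astype(np.uint8),0,cv2.CHAIN_APPROX_NONE); return (cast(max(cs,key=len),h)*1000).astype(np.float32)
    lr=R(115,195,205,285) if n=="top" else R(310,375,130,178); rr=R(130,208,290,368) if n=="top" else R(238,300,145,188)
    wood=(H>8)&(H<24)&(S>75)&(V>110); bar=(V<90)&(S>60)
    print(n,'lid',cv2.minAreaRect(outl(lr&(wood|bar)&(z<.03),.012)),'bar',cv2.minAreaRect(outl(lr&bar&(z>.034),.042)))
    print('rlid',cv2.minEnclosingCircle(outl(rr&(wood|bar),.012)))
    pr=R(395,480,255,365) if n=="top" else R(205,325,325,425)
    mm=pr&(z<.012)&(H>5)&(H<20)&(S>85); 
    if n=="top":cv2.imwrite("pics/m.png",mm*255)
    p=outl(mm,.005); print('mat',cv2.minEnclosingCircle(p))
    hd=pr&(V<55)&(S<120)&(z>.045); p=outl(hd,.062); print('handle',cv2.minAreaRect(p))
    wm=W[comp(hd)]; print('med',np.nanmedian(wm,0), 'dir deg from pan', np.degrees(np.arctan2(*(np.nanmedian(wm,0)[:2]-[.4445,-.3285])[::-1])))
psi=np.radians(33)
for flip in(1,-1):
  for a in(40,50,60,70):
    p,o=tool([.4445,-.3285,.005],psi,0,np.radians(a),flip); q=r.ik(p,o); q2=r.ik(*tool([.4445,-.3285,.155],psi,0,np.radians(a),flip))
    g=[]
    if q is None: print(flip,a,'no grasp'); continue
    for hd in range(-180,180,20):
        t=np.radians(hd); L=np.array([.578+.015*np.cos(t),.0365+.015*np.sin(t),.112])
        ok=[r.ik(*tool(from_lip(L+[0,0,.09*(1-T/120)],t,np.radians(T)),t,np.radians(T),np.radians(a),flip)) is not None for T in(0,60,90,120)]
        if all(ok): g.append(hd)
    print(flip,a,np.round(q,2),q2 is not None,g)
E
```

```text
top lid ((615.7293701171875, 309.78302001953125), (122.23773193359375, 122.82963562011719), 9.798994064331055) bar ((614.5607299804688, 307.5227355957031), (59.520713806152344, 17.795347213745117), 9.494662284851074)
rlid ((428.1239013671875, 273.4502868652344), 68.12910461425781)
mat ((442.9960021972656, -313.5810241699219), 64.53966522216797)
handle ((513.21728515625, -276.7807922363281), (72.22837829589844, 20.07830238342285), 35.3961296081543)
med [ 0.51304476 -0.27702133  0.06226143] dir deg from pan 36.90738119145516
side lid ((616.9882202148438, 303.3495788574219), (123.61478424072266, 133.34706115722656), 10.173179626464844) bar ((615.7509765625, 299.93194580078125), (56.204708099365234, 21.344676971435547), 11.54083251953125)
rlid ((430.82525634765625, 268.06884765625), 72.6452407836914)
mat ((444.5388488769531, -317.0019836425781), 65.61390686035156)
handle ((516.6594848632812, -281.0544128417969), (70.33451080322266, 21.723228454589844), 35.46310806274414)
med [ 0.51571346 -0.28088998  0.06175923] dir deg from pan 33.76485428465721
1 40 [ 0.59  1.08 -0.68  1.47  0.98  1.73
[... 292 characters left out ...]
 1.62] True [-100, -80, -60, -40, 40, 60, 80, 100, 120]
-1 40 [ 0.17  0.95  0.01  1.51  0.55  1.42 -1.12] True [-120, -100, -80, -60, 60, 80, 100, 120]
-1 50 [ 0.26  0.87 -0.07  1.58  0.54  1.29 -1.11] True [-100, -80, -60, -40, 40, 60, 80, 100, 120]
-1 60 [ 0.33  0.79 -0.1   1.66  0.5   1.13 -1.07] True [-100, -80, -60, -40, 40, 60, 80, 100, 120]
-1 70 [ 0.41  0.73 -0.14  1.73  0.44  0.97 -1.  ] True [-100, -80, -60, -40, 40, 60, 80, 100, 120][ WARN:0@0.795] global loadsave.cpp:1063 imwrite_ Unsupported depth image for selected encoder is fallbacked to CV_8U.
<stdin>:31: UserWarning: Gimbal lock detected. Setting third angle to zero since it is not possible to uniquely determine all angles.
```

```bash
cat >> h.py <<'E'
A=np.radians(60); FL=-1; PSI=np.radians(35.5); PAN0=np.array([.4455,-.3286,.005])
def shot(n,f):
    c=eyes.capture(n); np.savez("pics/%s.npz"%f,**c); cv2.imwrite("pics/%s.png"%f,c["frame"][...,::-1]); return c
def st():
    s=r.read_state(); print('t %.1f'%s['time'],'p',np.round(s['eef_pos'],4),'rpy',np.round(s['tool_rot'],3),'q',np.round(s['joint_pos'],2),'F',np.round(s['wrist_force'],1),'w %.3f g %.0f'%(s['width'],s['grasp_force'])); return s
E
python3 - <<'E'
from h import *
r.goto(*tool(PAN0+[0,0,.13],PSI,0,A,FL)); st()
shot("side","side1")
p,o=tool(PAN0,PSI,0,A,FL); print(p,o)
E
```

```text
t 1.9 p [ 0.5061 -0.2867  0.1689] rpy [3.141 0.524 0.616] q [ 0.36  0.61 -0.15  1.64  0.48  1.31 -0.96] F [-0.3 -0.4 -0.5] w 1.002 g 0
[ 0.50696572 -0.28475693  0.03854552] [3.14159265 0.52359878 0.61959188]
```

View pics/side1.png

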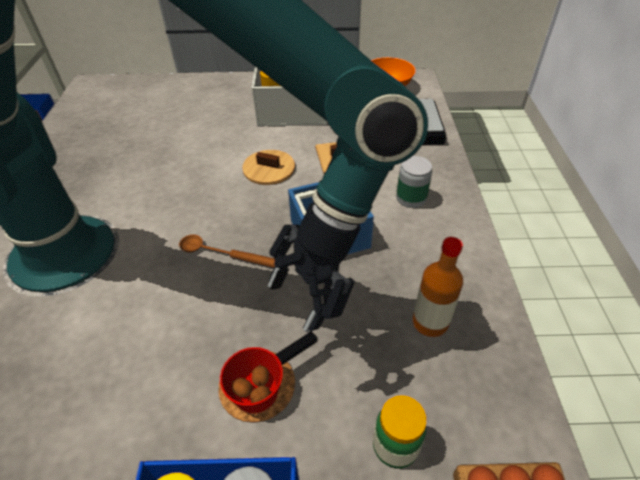

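The gripper at (315,290) hovers over the handle at (297,348) and is clear of the bottle at (437,290). I'll grasp and lift.

```bash
python3 - <<'E'
from h import *
p,o=tool(PAN0,PSI,0,A,FL)
print(r.move_l(p,o,vel=.08,force_limit=8)); st()
r.move_gripper(0.0,80); s=st()
r.move_l(p+[0,0,.15],o,vel=.1); r.wait(.3); st()
shot("side","side2")
E
```

```text
False
t 3.7 p [ 0.5073 -0.2848  0.039 ] rpy [3.141 0.523 0.619] q [ 0.34  0.78 -0.13  1.68  0.53  1.12 -1.06] F [ 0.8  0.5 -1. ] w 1.000 g 0
t 4.4 p [ 0.5069 -0.2848  0.0387] rpy [3.142 0.524 0.62 ] q [ 0.34  0.78 -0.13  1.68  0.53  1.12 -1.06] F [1.2 1.4 1.9] w 0.219 g 78
t 6.3 p [ 0.5069 -0.2847  0.1883] rpy [-3.141  0.524  0.62 ] q [ 0.36  0.59 -0.15  1.63  0.48  1.34 -0.95] F [ 0.3  0.7 -1.5] w 0.215 g 78
```

View pics/side2.png

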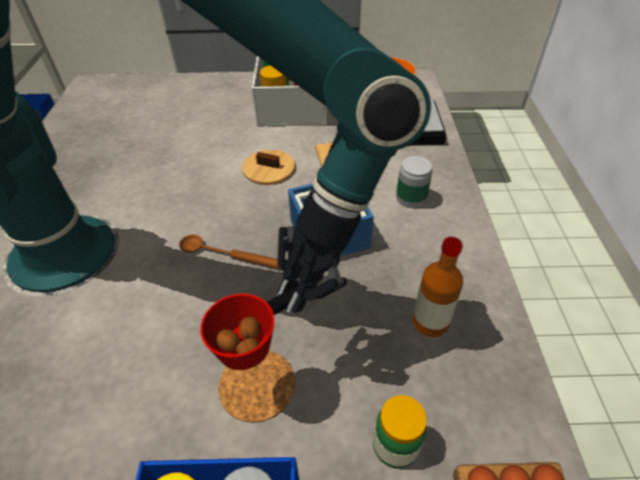

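The pan at (238,330) is held level with three walnuts in it, and the mat centre is at (257,385). I'll carry it to the canister and tilt.

```bash
cat >> h.py <<'E'
HP=np.radians(60); CAN=np.array([.5775,.0367])
def pourpose(T):
    L=np.r_[CAN+.012*np.array([np.cos(HP),np.sin(HP)]), .110+.10*max(0,1-T/90)]
    T=np.radians(T); return tool(from_lip(L,HP,T),HP,T,A,FL)
E
python3 - <<'E'
from h import *
c=dict(np.load("pics/side2.npz")); W=cloud(c); hsv=cv2.cvtColor(c["frame"],cv2.COLOR_RGB2HSV).astype(int)
m=np.zeros((480,640),bool); m[290:420,195:300]=1; z=W[...,2]
mm=m&(z<.015)&(z>.001)&(hsv[...,1]>85); p=(W[comp(mm)][:,:2]*1000).astype(np.float32); print('mat',cv2.minAreaRect(p),np.median(p,0))
red=m&((hsv[...,0]<6)|(hsv[...,0]>174))&(hsv[...,1]>150)&(z>.206); q=W[comp(red)]; 
print('rim',q.min(0),q.max(0)); X=np.c_[q[:,:2]-q[:,:2].mean(0),np.ones(len(q))]; print('tilt',np.linalg.lstsq(X,q[:,2],rcond=None)[0])
o0=PAN0+[0,0,.15]
P1,R1=pourpose(0); o1=from_lip(np.r_[CAN+.012*np.array([np.cos(HP),np.sin(HP)]),.21],HP,0); print(o1)
for s in (.33,.66,1):
    o=o0+(o1-o0)*s; h=PSI+(HP-PSI)*s
    r.goto(*tool(o,h,0,A,FL)); st()
shot("side","side3")
for T in (45,90,125): print(T, r.ik(*pourpose(T)))
E
```

```text
mat ((447.6416931152344, -323.0711669921875), (129.0926513671875, 114.76925659179688), 22.063840866088867) [ 450.29706 -326.05774]
rim [ 0.39587147 -0.38092511  0.20600874] [ 0.49314251 -0.28215735  0.21710709]
tilt [ 0.0061547  -0.01336061  0.21215452]
[0.6085     0.09039358 0.15      ]
t 7.0 p [ 0.5543 -0.1374  0.1869] rpy [3.141 0.524 0.762] q [ 0.16  0.6  -0.24  1.61  0.47  1.39 -1.06] F [-0.8 -0.2 -1.6] w 0.214 g 78
t 7.7 p [0.6    0.0063 0.1851] rpy [3.141 0.525 0.901] q [-0.03  0.68 -0.3   1.49  0.47  1.47 -1.15] F [ 0.9 -0.7 -2.2] w 0.221 g 78
t 8.3 p [0.6466 0.1546 0.1833] rpy [3.141 0.525 1.045] q [-0.23  0.81 -0.34  1.27  0.5   1.59 -1.17] F [-0.8 -1.1 -2.1] w 0.220 g 78
45 [ 0.30165297  0.48456628 -0.63234045  1.70765613  0.12297004  0.84909876
 -0.84387933]
90 [ 1.20891831  0.92092983 -1.2832556   2.04482298 -0.34186445  0.38676511
  0.04295578]
125 [ 1.52582035  1.86315489 -1.53663234  2.05019061  0.28073902  0.5300228
 -0.05705047]
```

View pics/side3.png

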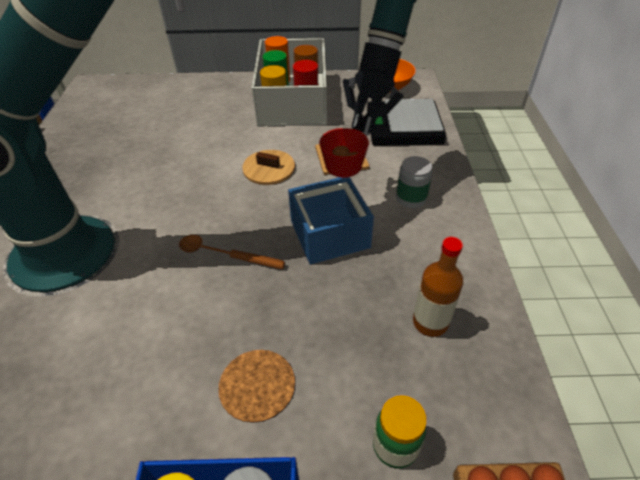

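The level pan at (343,150) is behind the canister at (330,218), and the mat centre is now fully visible at (257,385). Since the flare already slopes at 90°, about 110° of tilt is enough, so I'll choose the easiest heading.

```bash
python3 - <<'E'
from h import *
import h
c=dict(np.load("pics/side3.npz")); W=cloud(c); hsv=cv2.cvtColor(c["frame"],cv2.COLOR_RGB2HSV).astype(int)
m=np.zeros((480,640),bool); m[340:430,205:310]=1
mm=comp(m&(hsv[...,0]>5)&(hsv[...,0]<20)&(hsv[...,1]>85)); print('mat',np.median(W[mm],0), np.ptp(W[mm],0))
for hd in range(30,131,10):
    h.HP=np.radians(hd); print(hd,[None if (q:=r.ik(*pourpose(T))) is None else np.round(q,2).tolist() for T in(40,75,112)])
E
```

```text
mat [nan nan nan] [nan nan nan]
30 [[0.15, 0.51, -0.44, 1.61, 0.2, 0.9, -1.38], [1.05, 0.68, -1.33, 2.1, 1.29, 0.28, -2.18], None]
40 [[0.18, 0.51, -0.49, 1.62, 0.2, 0.91, -1.23], [0.94, 0.53, -1.09, 2.06, -0.23, 0.2, -0.59], [1.44, 1.33, -1.36, 2.32, 3.95, 0.22, 2.26]]
50 [[0.2, 0.51, -0.54, 1.64, 0.2, 0.92, -1.08], [0.94, 0.56, -1.07, 2.02, -0.38, 0.35, -0.29], [1.48, 1.53, -1.49, 2.2, 0.32, 0.15, -0.29]]
60 [[0.22, 0.51, -0.59, 1.66, 0.19, 0.93, -0.92], [0.93, 0.59, -1.04, 1.96, -0.41, 0.5, -0.12], [1.44, 1.52, -1.48, 2.08, 0.11, 0.41, -0.07]]
70 [[0.24, 0.5, -0.63, 1.68, 0.19, 0.94, -0.76], [0.9, 0.62, -1.0, 1.9, -0.39, 0.65, -0.0], [1.32, 1.25, -1.25, 1.95, -0.47, 0.71, 0.46]]
80 [[0.27, 0.49, -0.67, 1.71, 0.18, 0.96, -0.6], [0.87, 0.65, -0.98, 1.84, -0.35, 0.8, 0.09], [1.17, 1.13, -1.08, 1.82, -0.58, 0.99, 0.57]]
90 [[0.29, 0.48, -0.7, 1.74, 0.17, 0.98, -0.43], [0.83, 0.69, -0.97, 1.78, -0.29, 0.94, 0.17], [1.08, 1.14, -1.04, 1.69, -0.49, 1.18, 0.51]]
100 [[0.32, 0.46, -0.73, 1.76, 0.16, 0.99, -0.26], [0.79, 0.72, -0.95, 1.72, -0.24, 1.07, 0.25], [1.0, 1.19, -1.05, 1.55, -0.39, 1.35, 0.45]]
110 [[0.34, 0.45, -0.74, 1.79, 0.14, 1.01, -0.08], [0.74, 0.75, -0.94, 1.66, -0.19, 1.2, 0.33], [0.9, 1.22, -1.04, 1.43, -0.33, 1.53, 0.43]]
120 [[0.37, 0.43, -0.77, 1.82, 0.14, 1.04, 0.09], [0.69, 0.78, -0.92, 1.6, -0.13, 1.33, 0.42], [0.79, 1.24, -1.0, 1.3, -0.29, 1.71, 0.45]]
130 [[0.41, 0.42, -0.8, 1.84, 0.15, 1.06, 0.26], [0.65, 0.81, -0.92, 1.55, -0.06, 1.45, 0.5], None]
```

```bash
sed -i 's/^HP=np.radians(60)/HP=np.radians(95)/' h.py; python3 - <<'E'
from h import *
h0=np.radians(60); o0=np.array([.6085,.0904,.150]); o1=from_lip(np.r_[CAN+.012*np.array([np.cos(HP),np.sin(HP)]),.21],HP,0)
for s in(.5,1):
    r.goto(*tool(o0+(o1-o0)*s,h0+(HP-h0)*s,0,A,FL))
for T in (15,30,45,60): r.goto(*pourpose(T))
st(); shot("top","top4")
for T in (72,84,96,105,112):
    p,o=pourpose(T); r.move_l(p,o,vel=.1)
r.wait(.7); st(); shot("side","side4"); a=shot("top","top5")
E
python3 -c "
import cv2,numpy as np
a=cv2.imread('pics/side4.png')[60:320,180:460];b=cv2.imread('pics/top5.png')[130:390,180:460]
cv2.imwrite('pics/c4.png',cv2.resize(np.hstack([a,b]),(800,372)))"
```

```text
t 10.5 p [0.5688 0.1336 0.2376] rpy [-3.138 -0.524  1.656] q [ 0.63  0.57 -0.87  1.76 -0.12  0.96 -0.  ] F [ 0.5  0.4 -2. ] w 0.218 g 79
t 13.1 p [0.5784 0.0262 0.2362] rpy [-3.141 -1.431  1.657] q [ 1.04  1.17 -1.05  1.62 -0.44  1.26  0.48] F [-0.1 -0.1 -1.2] w 0.219 g 79
```

View pics/c4.png

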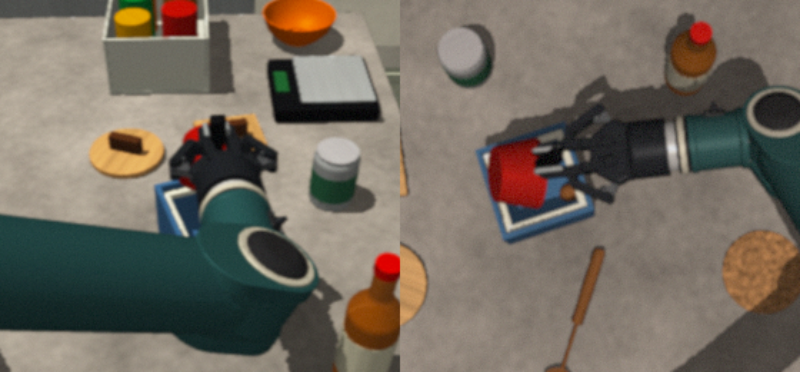

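In the right half, the tilted pan is over the canister with a walnut inside it at (565,190), and nothing lies on the table. I'll reverse the tilt and count the walnuts.

```bash
python3 - <<'E'
from h import *
for T in (90,60,30,0): r.goto(*pourpose(T))
o1=from_lip(np.r_[CAN+.012*np.array([np.cos(HP),np.sin(HP)]),.21],HP,0)
o0=PAN0+[0,0,.15]
for s in(.75,.5,.2): r.goto(*tool(o0+(o1-o0)*s,PSI+(HP-PSI)*min(1,s),0,A,FL))
r.wait(.2);st(); shot("side","side6"); shot("top","top6")
E
python3 -c "
import cv2,numpy as np
a=cv2.imread('pics/side6.png')[140:440,180:420];b=cv2.imread('pics/top6.png')[190:390,200:500]
cv2.imwrite('pics/c6.png',np.hstack([cv2.resize(a,(360,450)),cv2.resize(b,(440,293))[:293] if 0 else cv2.copyMakeBorder(cv2.resize(b,(440,293)),0,157,0,0,0)]))"
```

```text
t 17.1 p [ 0.5226 -0.1854  0.1874] rpy [-3.141  0.523  0.832] q [ 0.16  0.54 -0.14  1.71  0.48  1.3  -0.94] F [ 0.3  0.2 -1.6] w 0.216 g 79
```

View pics/c6.png

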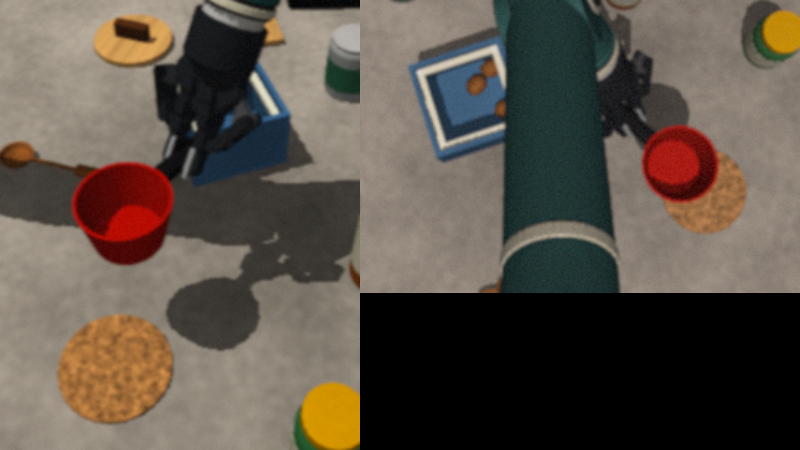

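All three walnuts are in the canister (right half: (477,84), (490,68), (502,106)) and the pan is empty. Now I'll place it on the mat.

```bash
python3 - <<'E'
from h import *
c=dict(np.load("pics/side6.npz")); W=cloud(c); hsv=cv2.cvtColor(c["frame"],cv2.COLOR_RGB2HSV).astype(int)
m=np.zeros((480,640),bool); m[340:430,205:310]=1
mm=comp(m&(hsv[...,0]>5)&(hsv[...,0]<20)&(hsv[...,1]>85)); w=W[mm]; w=w[~np.isnan(w[:,0])]
(cx,cy),R=cv2.minEnclosingCircle((w[:,:2]*1000).astype(np.float32)); lo,hi=np.percentile(w[:,:2],[.5,99.5],axis=0); M=(lo+hi)/2; print('mat',cx,cy,R,M)
assert np.hypot(M[0]-.445,M[1]+.318)<.012
o=np.r_[M,.005]
r.goto(*tool(o+[0,0,.12],PSI,0,A,FL)); r.move_l(*tool(o+[0,0,.015],PSI,0,A,FL),vel=.12); r.wait(.2)
p,q=tool(o-[0,0,.006],PSI,0,A,FL); print(r.move_l(p,q,vel=.02,force_limit=3)); st()
r.move_gripper(1.0); st()
p,q=tool(o+[0,0,.14],PSI,0,A,FL); r.move_l(p,q,vel=.12); st()
W=cloud(shot("side","side7")); hsv=cv2.cvtColor(cv2.imread("pics/side7.png"),cv2.COLOR_BGR2HSV).astype(int)
m[:]=0; m[300:430,195:310]=1
red=comp(m&((hsv[...,0]<6)|(hsv[...,0]>174))&(hsv[...,1]>150)); w=W[red&(W[...,2]>.058)]; print('rim',w.min(0),w.max(0))
E
```

```text
mat 444.4416198730469 -313.97027587890625 67.30840301513672 [ 0.44428428 -0.31618899]
True
t 19.7 p [ 0.5057 -0.2722  0.0385] rpy [-3.141  0.525  0.62 ] q [ 0.26  0.77 -0.05  1.69  0.47  1.09 -1.04] F [1.  0.5 4.8] w 0.219 g 79
t 20.3 p [ 0.5053 -0.2719  0.0377] rpy [-3.14   0.524  0.621] q [ 0.26  0.77 -0.05  1.69  0.47  1.09 -1.04] F [-0.2  0.6 -0.6] w 0.997 g 0
t 21.6 p [ 0.5053 -0.2722  0.1776] rpy [-3.14   0.525  0.62 ] q [ 0.27  0.59 -0.06  1.65  0.43  1.31 -0.94] F [ 0.7 -1.   0.7] w 0.999 g 0
rim [ 0.39473169 -0.36806084  0.05803821] [ 0.49290745 -0.26881094  0.06870744]
```

The pan stands level with its base centred on the mat to within about 3 mm. Next I'll measure the canister and the lid with the wrist camera, its axis placed over each in turn.

```bash
cat >> h.py <<'E'
def wfuncs(c,s):
    f=240/np.tan(np.radians(c["vertical_fov"])/2); Tw=np.eye(4); Tw[:3,:3]=Ro.from_euler('xyz',s['tool_rot']).as_matrix(); Tw[:3,3]=s['eef_pos']; M=Tw@c["hand_eye"]
    def cast(uv,h):
        uv=np.asarray(uv,float).reshape(-1,2); a=uv-[c["cx"],c["cy"]]; rr=np.hypot(*a.T)+1e-9; t=rr/f
        d=np.c_[np.sin(t)*a[:,0]/rr,-np.sin(t)*a[:,1]/rr,-np.cos(t)]@M[:3,:3].T; o=M[:3,3]
        return o[:2]+d[:,:2]*((h-o[2])/d[:,2])[:,None]
    return cast,M
def down(yaw): return [np.pi,0,yaw]
E
python3 - <<'E'
from h import *
c=eyes.capture("wrist"); print({k:v for k,v in c.items() if k not in("frame","z_map")})
H=c["hand_eye"]; 
for n,xy,yaw in(("can",[.577,.0367],18.1),("lid",[.615,.3065],9.6)):
    y=np.radians(yaw); R=Ro.from_euler('xyz',down(y)).as_matrix(); off=R@H[:3,3]; ax=-(R@H[:3,2]); print('cam off',off,'axis',ax)
    best=None; P=np.r_[xy,0]-np.r_[off[:2],0]; P[2]=.26 if n=="can" else .20
    # aim the optical axis at the target
    h=(P+off)[2]-(.09 if n=="can" else .012); P[:2]-=ax[:2]/-ax[2]*h
    r.goto(P,down(y)); r.wait(.4); s=st(); c=shot("wrist","w_"+n); np.savez("pics/ws_%s.npz"%n,eef_pos=s['eef_pos'],tool_rot=s['tool_rot'])
a,b=[cv2.imread("pics/w_%s.png"%n) for n in("can","lid")]
cv2.imwrite("pics/c8.png",np.hstack([cv2.resize(a,(400,300)),cv2.resize(b,(400,300))]))
E
```

```text
{'vertical_fov': 65.70646984690485, 'cx': 321.6251823287021, 'cy': 239.94739512510597, 'hand_eye': array([[ 1.49489424e-03,  9.53778181e-01,  3.00507814e-01,
         7.62575040e-02],
       [ 9.99998159e-01, -1.06422698e-03, -1.59681376e-03,
        -4.27937533e-04],
       [-1.20319760e-03,  3.00509647e-01, -9.53778016e-01,
        -1.41647375e-01],
       [ 0.00000000e+00,  0.00000000e+00,  0.00000000e+00,
         1.00000000e+00]])}
cam off [0.07235101 0.02409817 0.14164737] axis [-0.28514131 -0.09487849 -0.95377802]
t 23.4 p [0.5978 0.0433 0.2598] rpy [-3.142  0.     0.315] q [ 0.05  0.37 -0.23  1.69  0.09  1.09 -1.46] F [-0.6 -0.2  0.9] w 1.003 g 0
cam off [0.07511823 0.01313931 0.14164737] axis [-0.29603321 -0.05168976 -0.95377802]
t 24.9 p [0.6425 0.3106 0.2004] rpy [ 3.142 -0.     0.167] q [-0.33  0.62 -0.26  1.44  0.17  1.1  -2.02] F [-0.3  1.1  0.1] w 0.998 g 0
```

View pics/c8.png

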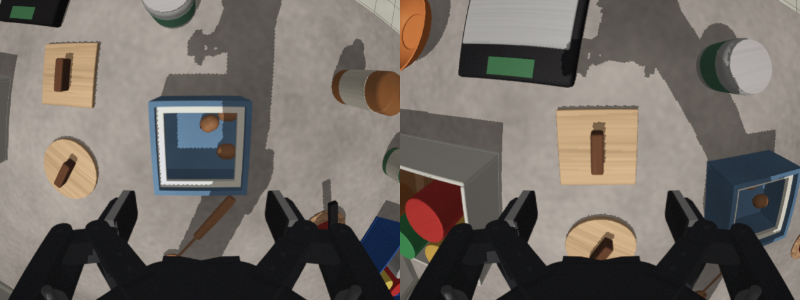

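The left half shows the canister mouth at (201,146) with three walnuts inside; the right half shows the square lid at (598,146), with its bar running along the image's vertical. I'll measure both.

```bash
python3 - <<'E'
from h import *
for n in("can","lid"):
    c=dict(np.load("pics/w_%s.npz"%n)); s=dict(np.load("pics/ws_%s.npz"%n)); cast,M=wfuncs(c,s)
    v,u=np.mgrid[0:480,0:640]; f=240/np.tan(np.radians(c["vertical_fov"])/2)
    a=np.stack([u-c["cx"],v-c["cy"]],-1); rr=np.hypot(a[...,0],a[...,1])+1e-9; k=np.tan(rr/f)/rr*c["z_map"]
    W=np.stack([a[...,0]*k,-a[...,1]*k,-c["z_map"],np.ones_like(k)],-1)@M.T; z=W[...,2]
    hsv=cv2.cvtColor(c["frame"],cv2.COLOR_RGB2HSV).astype(int); H,S,V=np.moveaxis(hsv,-1,0)
    def rect(m,h,hole=False,op=0):
        m=m.astype(np.uint8)
        if op: m=cv2.morphologyEx(m,cv2.MORPH_OPEN,np.ones((op,op)))
        cs,_=cv2.findContours(comp(m).astype(np.uint8),cv2.RETR_CCOMP if hole else 0,cv2.CHAIN_APPROX_NONE); cs=sorted(cs,key=len)[::-1]
        q=cs[1 if hole else 0]; p=(cast(q,h)*1000).astype(np.float32); return [np.round(x,1) for x in cv2.minAreaRect(p)],len(q)
    if n=="can":
        reg=(u>235)&(u<405)&(v>150)&(v<320)
        print('table',np.median(z[300:320,200:225]))
        rim=reg&(z>.090)&(z<.101); print('rim depth',rim.sum(),rect(rim,.095),'hole',rect(rim,.095,True))
        p=W[comp(rim)][:,:2]*1000; print(cv2.minAreaRect(p.astype(np.float32)))
        led=reg&(z>.077)&(z<.0885); print('ledge depth',rect(led,.083),'hole',rect(led,.083,True))
        wh=reg&(S<70)&(V>90)&(z>.07)&(z<.1); print('white',rect(wh,.083),'hole',rect(wh,.083,True))
    else:
        reg=(u>235)&(u<400)&(v>155)&(v<312)
        wood=reg&(H>5)&(H<25)&(S>60)
        print('lid',rect(wood&(z<.03)|reg&(z>.03),.012),'depth',rect(reg&(z>.0065),.012))
        m=reg&(z>.036)&(z<.048); print('bar',rect(m,.042),cv2.minAreaRect((W[comp(m)][:,:2]*1000).astype(np.float32)))
E
```

```text
table 0.2736270244464363
rim depth 5704 ([array([576.5,  37.5]), array([140.1, 140.5]), np.float64(18.2)], 611) hole ([array([577.2,  37.7]), array([124.4, 124.4]), np.float64(18.3)], 543)
((576.093505859375, 37.42144775390625), (140.8048095703125, 140.97943115234375), 18.275732040405273)
ledge depth ([array([573.8,  36.9]), array([126.4, 127. ]), np.float64(18.5)], 534) hole ([array([577.1,  37.8]), array([102.6, 104.9]), np.float64(18.2)], 440)
white ([array([575.9,  37.3]), array([123.4, 124.4]), np.float64(18.2)], 523) hole ([array([577.4,  37.7]), array([102.5, 104.1]), np.float64(18.3)], 435)
lid ([array([616.4, 311.8]), array([120.1, 119.3]), np.float64(10.0)], 485) depth ([array([615.9, 311.6]), array([120.5, 119.9]), np.float64(10.1)], 491)
bar ([array([616.9, 311.5]), array([59.7, 17.8]), np.float64(11.0)], 164) ((615.9200439453125, 311.4367980957031), (59.34140396118164, 17.955745697021484), 11.020784378051758)
```

```bash
python3 - <<'E'
from h import *
G=np.array([.6163,.3116]); y=np.radians(10.3); C=np.array([.5770,.0377]); yc=np.radians(18.25)
r.goto(np.r_[G,.10],down(y)); r.wait(.2)
print(r.move_l(np.r_[G,.018],down(y),vel=.06,force_limit=6)); st()
r.move_gripper(0.0,60); st()
r.move_l(np.r_[G,.17],down(y),vel=.12); st()
r.goto(np.r_[C,.17],down(yc)); r.wait(.2)
r.move_l(np.r_[C,.125],down(yc),vel=.08); r.wait(.4); s=st()
c=shot("wrist","w9"); shot("side","side9")
cv2.imwrite("pics/c9.png",np.hstack([cv2.resize(cv2.imread("pics/w9.png"),(400,300)),cv2.resize(cv2.imread("pics/side9.png")[130:310,220:460],(400,300))]))
E
```

```text
False
t 27.2 p [0.6166 0.3118 0.0185] rpy [-3.141e+00 -1.000e-03  1.800e-01] q [-0.36  0.8  -0.22  1.59  0.23  0.77 -2.08] F [-0.3 -0.7 -0.1] w 0.998 g 0
t 27.8 p [0.6165 0.3117 0.0182] rpy [-3.141 -0.     0.18 ] q [-0.36  0.8  -0.22  1.59  0.23  0.77 -2.08] F [0.1 0.1 1.3] w 0.199 g 60
t 29.2 p [0.6157 0.3113 0.1689] rpy [3.141e+00 2.000e-03 1.800e-01] q [-0.34  0.62 -0.26  1.53  0.18  1.02 -2.04] F [-0.3 -0.4 -2.4] w 0.193 g 60
t 31.6 p [0.5772 0.0377 0.1253] rpy [ 3.141e+00 -1.000e-03  3.190e-01] q [ 0.09  0.5  -0.28  1.85  0.18  0.81 -1.53] F [-0.6 -0.5 -2.2] w 0.197 g 60
```

View pics/c9.png

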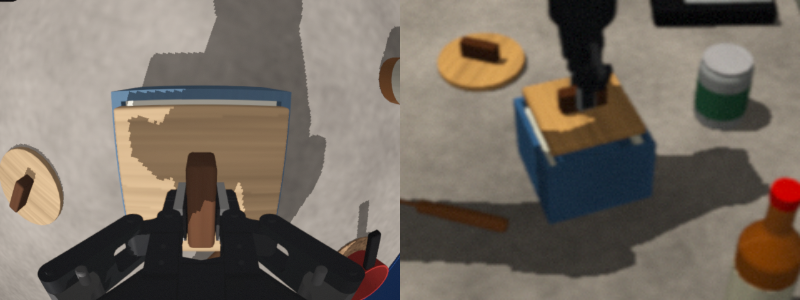

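The lid is held square over the mouth with even margins: left edges 113 against 110, right edges 289 against 291 in the left half. I'll lower it with a force limit.

```bash
python3 - <<'E'
from h import *
C=np.array([.5770,.0377]); yc=np.radians(18.25)
print(r.move_l(np.r_[C,.098],down(yc),vel=.015,force_limit=4)); st()
E
```

```text
True
t 33.1 p [0.577  0.0377 0.1012] rpy [3.142 0.    0.318] q [ 0.08  0.53 -0.27  1.86  0.19  0.77 -1.54] F [-0.3 -0.7  5.1] w 0.202 g 60
```

Contact came at TCP z 0.1012, which is the seated height (18.2 + 83 mm). I'll release, retreat and check.

```bash
python3 - <<'E'
from h import *
C=np.array([.5770,.0377]); yc=np.radians(18.25)
r.move_gripper(1.0); st()
r.move_l(np.r_[C,.24],down(yc),vel=.12)
r.goto([.40,-.10,.32],down(yc)); r.wait(.3); st()
c=shot("side","side10"); W=cloud(c); z=W[...,2]; hsv=cv2.cvtColor(c["frame"],cv2.COLOR_RGB2HSV).astype(int)
u,v=np.meshgrid(range(640),range(480)); reg=(u>280)&(u<380)&(v>165)&(v<265)
wood=comp(reg&(hsv[...,0]>8)&(hsv[...,0]<25)&(hsv[...,1]>70)&(hsv[...,2]>90)&(z<.105)); w=W[wood]
X=np.c_[w[:,:2]-w[:,:2].mean(0),np.ones(len(w))]; print('lid plane',np.linalg.lstsq(X,w[:,2],rcond=None)[0])
blue=reg&(hsv[...,0]>95)&(hsv[...,0]<125)&(hsv[...,1]>90)&(z>.088); print('rim z',np.median(z[blue]))
cv2.imwrite("pics/c10.png",np.hstack([cv2.resize(c["frame"][...,::-1][100:430,150:480],(400,400)),cv2.resize(shot("top","top10")["frame"][...,::-1][120:400,120:520],(400,280)).__class__ and cv2.copyMakeBorder(cv2.resize(cv2.imread("pics/top10.png")[120:400,120:520],(400,280)),0,120,0,0,0)]))
E
```

```text
t 33.8 p [0.5759 0.0375 0.1   ] rpy [-3.141e+00  3.000e-03  3.180e-01] q [ 0.08  0.53 -0.27  1.87  0.19  0.77 -1.54] F [0.1 0.2 0.2] w 1.001 g 0
t 36.4 p [ 0.4005 -0.0995  0.3195] rpy [-3.141e+00  1.000e-03  3.200e-01] q [ 0.43 -0.02 -0.26  2.02 -0.01  1.15 -1.08] F [ 0.8  0.3 -0.3] w 1.000 g 0
lid plane [ 0.00137099 -0.00345056  0.09468518]
rim z 0.09428894912870478
```

View pics/c10.png

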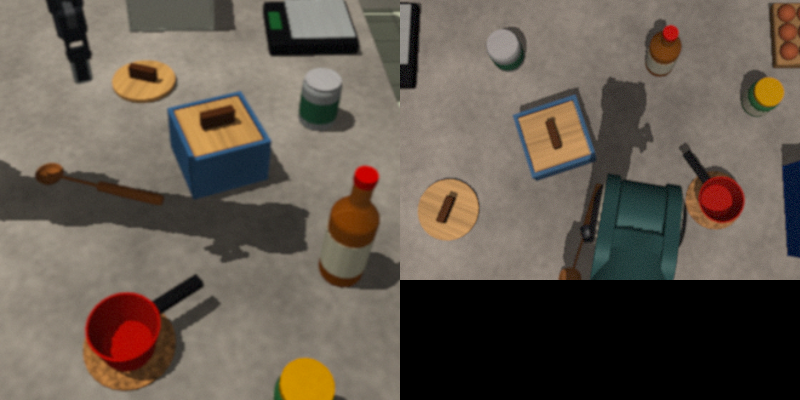

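The lid at (217,127) lies level and flush in the canister, and the empty pan at (125,330) is upright on the mat. Nothing else has moved.

```bash
python3 -c "
from h import *
print(r.job_done())"
```

```text
the job is handed in; nothing more can be done
None
```

Job handed in at about 36 s of the 72 s limit: the three walnuts are in the canister, the empty pan stands upright on the cork mat, the square lid is flush in its recess, and the round lid, jar, bottle and can were left alone.

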